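# Set the wide tape dispenser to its long length

## Robot

A 7-joint arm with a two-finger parallel gripper is mounted at the origin on the work surface. World frame = base frame: x ahead of the robot, y to its left, z up, the work surface at z = 0. Lengths are in m, angles in rad, forces in N, time in s.
With the tool pointing down it reaches from about 0.4 to 0.925 m from the base axis. Payload 5.6 kg.
Tool frame: the origin (TCP) lies midway between the tips of the shut fingers; the grasp point (between the pads) lies 19 mm behind it (r.pinch_z is the distance from the TCP to the grasp point, in m); z points along the fingers, y is the direction in which the jaws open and shut (so a half turn about z gives the same grasp; the last joint's range is limited). The gripper opens to 85 mm and grips with 20 to 120 N. Pads are 22 mm wide; open, the fingers measure 114 mm over their backs; the gripper's body (76 mm by 85 mm) begins 54 mm behind the grasp point. The pads swing forward as they close: fully open they stand 13 mm farther back than shut.
Start: joints at [1.135, 0.468, -0.012, 1.603, 0.006, 1.071, -0.056], TCP at [0.249, -0.601, 0.206] pointing down, gripper open.
Joint ranges: [-2.53, 2.53], [-0.31, 2.02], [-1.57, 1.55], [0.28, 2.44], [-1.29, 4.43], [0.15, 1.84], [-2.92, 2.92]. Speed limits (rad/s): [2.57, 2.57, 3.14, 3.14, 3.14, 3.14, 3.14].

## Interface

Orientations are given as a unit quaternion [x, y, z, w].
In Python, from plant import r gives the robot as it stands. The module is installed in compiled form; this text tells all that it offers. Calls block until the motion is done:
- r.reach(position, orientation): joint-space move of the TCP to a pose.
- r.move_l(position, velocity=0.15, frame=None, guard=None): straight line of the TCP; frame=None keeps the orientation; velocity is the mean speed in m/s. With guard (N) it stops when the force on the tool has changed by that much, and returns True; else False.
- r.set_joints(angles): joint-space move.
- r.set_gripper(opening): finger opening in m; the grip force is fixed at half the most; returns when the fingers have stopped.
- r.dwell(seconds).
- r.solve_ik(position, orientation): joint angles nearest the present ones, or None.
- r.snapshot(name): name is "side" or "top" or "wrist"; returns a dict with "frame" (420x560x3 uint8, red, green, blue), "fx", "fy", "cx", "cy" (pixels), "R" (3x3) and "t" (3): a world point X has camera coordinates R X + t; the wrist camera has in their place "mount" (4x4, takes a point from camera to tool coordinates, whose origin is the TCP and whose axes are the flange's). Camera axes: x right, y down, z forward; pixel columns grow to the right and rows downward; lengths in m; the calibration is good to about 2 mm. A picture is of the moment at which its call begins: read the wrist's pose just before it. There is no depth.
A pose or a line that the arm cannot do raises r.IKError and nothing moves.
- r.hand_in(): hands the job in, once; it reports no verdict.
Trained networks look in the newest picture that a camera, given by its name, has taken for a name from the list of things; names that differ only in an ending like _2 or _b are one class to them, and where a whole thing is asked for, a point or a joint stands for the part that bears it (a point fixed in the world has none). Each returns a list of dicts, best first, with "p" (0 to 1); they miss things now and then, are a little off and sometimes report something else, mostly with a low value. They report only what shows in the picture. A call takes as long as a camera call.
- r.boxes_of(camera, query): "point" ([x, y, z] in m, in world coordinates, good to about 4 mm: the middle of the surface that is visible of it).
- r.trace(camera, query): "mask" (420x560 bool, what is visible of it).
Readings, each from a call of its own:
- r.current_time(): time.
- r.current_joint_positions(): joint angles.
- r.current_dq(): joint speeds.
- r.current_effort(): joint torques, N m.
- r.current_tool_pos(): TCP position.
- r.current_ee_rot(): TCP orientation.
- r.current_ft_force(): force on the tool from outside, world axes, zero at the start.
- r.current_torque(): the same for the moment, N m.
- r.current_grip_width(): finger opening in m.
Only numpy, scipy, OpenCV 4.12 (cv2) and the standard library are available. Lean on these libraries where they do the work, as an engineer would, in place of code of your own. Each camera call takes 0.05 s, during which the arm holds its last target. There are 200 camera calls.

## Task

Two carton-tape dispensers stand on the packing bench. On the one that holds the wide roll of paper tape, work the red-knobbed length lever along its zigzag gate, from the short slot at the front all the way into the long slot, the one nearest the roll, and let go of it. Leave the other dispenser's lever where it is.

Things in the scene. Friction and masses are not known exactly. Their poses are not given: they have to be found in the camera images.
- wide: Dispenser to set: fixed grey housing 340 x 140 mm (x, y), brown tape roll 90 mm wide at its rear, top 200 mm high, front edge at x = +25 mm. Origin: centre of its underside on the bench; x from front (gate) to rear (roll), y left seen from the front, z up. In front an aluminium gate plate, upper face 102 mm above the bench. Either dispenser may stand on the left.
- wide_knob (a point): Centre of the red round upright knob to move, 150 mm above the bench: 28 mm across, 128 to 170 mm high, on a 10 mm stem in a gate slot 20 mm wide (5 mm play all round). It slides level in x and y with about 2 N friction, never tilts, turns or rises, and stays where left. Starts in the short slot or up to 12 mm from it along +x of the dispenser.
- wide_long (a point): Knob's place in the long slot, 150 mm up; axes as the dispenser's. Gate centre line from here (x, y, mm): second bend (-40, 0), first bend (-40, -45), short slot (-80, -45): so from short the lever goes 40 along +x, 45 along +y, 40 along +x. From the second bend a dead-end branch goes back to the medium slot (-80, 0), not wanted.
- narrow_knob (a point): Centre of the red knob of the other dispenser, which is the same in every way but holds a roll only 36 mm wide. To be left alone.

How it is judged:
On the way, in this order (a step that is already met when the one before it is completed fails the run):
1. the wide dispenser's lever has been taken over to the second lane of the gate (y of wide_knob in the frame of wide above 0.012 m).
2. its lever is in the long slot (horizontal distance between wide_knob and wide_long below 0.012 m), for 0.2 s.
At the end, for the whole second after the job is handed in: The wide dispenser's knob is released within 12 mm (level distance) of the long slot's point, and the narrow dispenser's knob is within 10 mm of where it started (horizontal distance between wide_knob and wide_long below 0.012 m and distance of narrow_knob from where it was at the start of the episode below 0.01 m); the robot touches nothing.
It fails at once if the narrow dispenser's lever is moved by more than 10 mm (distance of narrow_knob from where it was at the start of the episode above 0.01 m).
It also fails if it takes over 35 s, if anything falls off the work surface, if the arm or the gripper's body presses on something with over 40 N, if the wrist force passes 120 N, or if a joint passes its speed limit or range.

## Working session

There is one attempt and no reset: what is moved stays moved. The work goes in short steps, each a Python script; the robot and the scene stay as the last script left them, time stands still between calls to the robot, and variables do not carry over. Pictures are saved under pics/ and viewed, about 8 in all and at most 12, crops included, and the job is handed in when it is done.

```bash
mkdir -p pics
python3 - <<'E'
from plant import r
import cv2,numpy as np
for c in ["top","side"]:
    s=r.snapshot(c); cv2.imwrite(f"pics/{c}0.png",s["frame"][:,:,::-1])
    print(c,s["fx"],s["cx"],s["cy"],np.round(s["R"],3).tolist(),np.round(s["t"],3).tolist())
    for q in ["wide","wide_knob","narrow_knob"]:
        print(q,[(np.round(d["point"],3).tolist(),round(d["p"],2)) for d in r.boxes_of(c,q)])
print(r.current_time(), r.current_ee_rot(), r.current_tool_pos())
E
```

```text
top 441.92886219197135 273.65508841268473 218.35680055324485 [[0.003, -0.999, 0.053], [-0.988, -0.011, -0.152], [0.152, -0.052, -0.987]] [-0.06, 0.568, 0.789]
wide [([0.648, 0.184, 0.101], 0.68)]
wide_knob [([0.514, 0.184, 0.168], 0.61)]
narrow_knob []
side 544.7107771579041 284.1198892636845 210.26490062732492 [[-0.943, -0.334, -0.009], [-0.178, 0.525, -0.833], [0.283, -0.783, -0.554]] [0.505, 0.2, 0.83]
wide [([0.645, 0.238, 0.095], 0.61)]
wide_knob [([0.514, 0.196, 0.151], 0.65)]
narrow_knob [([0.499, -0.267, 0.15], 0.84)]
0.4 [ 9.80780554e-01  1.95114022e-01 -6.24073120e-05 -1.37692795e-04] [ 0.2487075  -0.60043864  0.20603754]
```

View pics/top0.png

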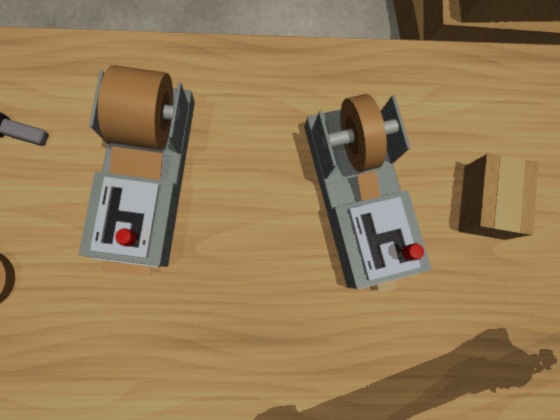

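View pics/side0.png

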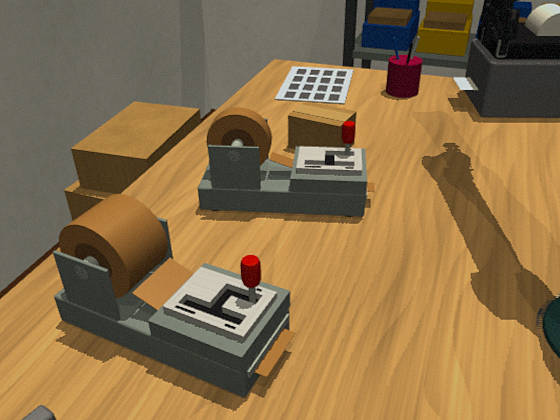

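```bash
cat > h.py <<'E'
from plant import r
import cv2,numpy as np
X0,Y0,S=0.74,0.27,3000. # world of patch pixel (0,0); up=+x, left=+y
def H(s,z):
    K=np.array([[s["fx"],0,s["cx"]],[0,s["fy"],s["cy"]],[0,0,1]])
    R,t=np.array(s["R"]),np.array(s["t"])
    W=np.array([[0,-1/S,X0],[-1/S,0,Y0],[0,0,z],[0,0,1]])
    return K@np.c_[R,t]@W
def rect(s,z,w=480,h=900): return cv2.warpPerspective(s["frame"],H(s,z),(w,h),flags=cv2.INTER_CUBIC|cv2.WARP_INVERSE_MAP)
def px2w(p): return X0-p[1]/S, Y0-p[0]/S
E
python3 - <<'E'
from h import *
ims=[]
for c in ["top","side"]:
    s=r.snapshot(c); im=rect(s,0.102)
    hsv=cv2.cvtColor(im,cv2.COLOR_RGB2HSV)
    m=((hsv[...,1]<45)&(hsv[...,2]>150)).astype(np.uint8)
    m=cv2.morphologyEx(m,cv2.MORPH_OPEN,np.ones((7,7)))
    n,l,st,_=cv2.connectedComponentsWithStats(m); i=1+np.argmax(st[1:,4])
    c_=max(cv2.findContours((l==i).astype(np.uint8),0,2)[0],key=cv2.contourArea)
    q=cv2.minAreaRect(c_); print(c,px2w(q[0]),np.array(q[1])/S,q[2])
    im=im.copy();cv2.polylines(im,[cv2.boxPoints(q).astype(int)],True,(0,255,0),1)
    ims.append(im[300:900])
    t=r.trace(c,"wide_knob")
    if t: m=t[0]["mask"];v,u=np.nonzero(m);print(t[0]["p"],u.min(),u.max(),v.min(),v.max(),u.mean(),v.mean())
    p=cv2.perspectiveTransform(np.array([[[u.mean(),v.mean()]]]),np.linalg.inv(H(s,0.15)))[0,0]; print(px2w(p))
cv2.imwrite("pics/rect.png",cv2.resize(np.hstack(ims),(800,500))[:,:,::-1])
E
```

```text
top (0.5602998860677083, 0.20586107381184898) [0.0953682  0.13068522] 7.062602996826172
0.84 116 137 229 246 126.08496732026144 237.59477124183007
(np.float64(0.5180151127004973), np.float64(0.18736589776645302))
side (0.5571761881510416, 0.20602165730794272) [0.09646145 0.13089934] 7.0283966064453125
0.89 241 261 255 303 251.0767004341534 274.60781476121565
(np.float64(0.5121001930299984), np.float64(0.19603110399337792))
```

View pics/rect.png

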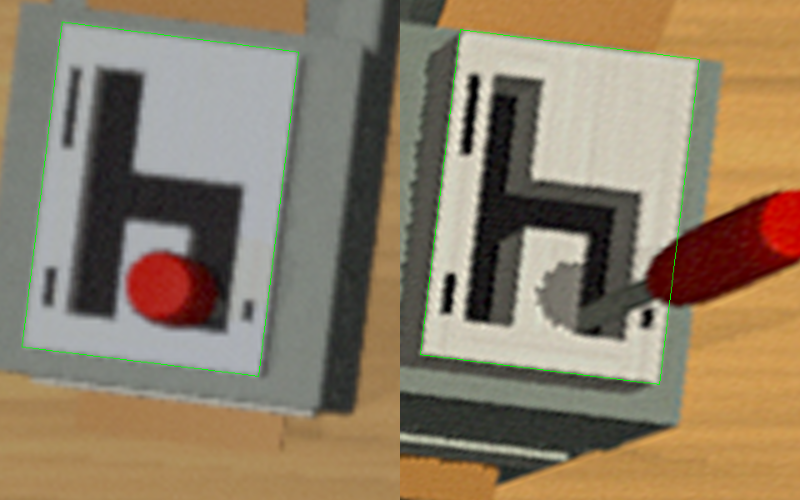

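```bash
cat >> h.py <<'E'
th=np.deg2rad(-7.05); ex=np.array([np.cos(th),np.sin(th)]); ey=np.array([-np.sin(th),np.cos(th)])
long_=np.array([.6013,.2234])
g=lambda x,y: long_+(x*ex+y*ey)/1000
Q=[np.cos(th/2),np.sin(th/2),0,0]
E
python3 - <<'E'
from h import *
p=r.current_tool_pos(); r.move_l([p[0],p[1],.40],velocity=.25)
k=g(-77,-45); r.reach([*k,.30],Q)
p=np.array(r.current_tool_pos()); print(p,r.current_ee_rot(),r.current_time(),r.current_joint_positions())
s=r.snapshot("wrist"); cv2.imwrite("pics/wrist1.png",s["frame"][:,:,::-1])
M=np.array(s["mount"]); print(M.round(3))
from scipy.spatial.transform import Rotation as Ro
T=np.eye(4);T[:3,:3]=Ro.from_quat(r.current_ee_rot()).as_matrix();T[:3,3]=p
C=T@M
def ray(u,v,z):
    d=C[:3,:3]@[(u-s["cx"])/s["fx"],(v-s["cy"])/s["fy"],1]; return C[:3,3]+d*(z-C[2,3])/d[2]
t=r.trace("wrist","wide_knob")
if t:
    v,u=np.nonzero(t[0]["mask"]); print(t[0]["p"],u.mean(),v.mean(),u.min(),u.max(),v.min(),v.max())
    print(k,ray(u.mean(),v.mean(),.15))
print([(d["point"],d["p"]) for d in r.boxes_of("wrist","wide_knob")])
W=np.linalg.inv(C)
f=s["frame"].copy()
for q in [(0,0,.102),(-40,0,.102),(-40,-45,.102),(-80,-45,.102),(-80,0,.102),(-77,-45,.17)]:
    c=W@[*g(*q[:2]),q[2],1]; cv2.circle(f,(int(c[0]/c[2]*s["fx"]+s["cx"]),int(c[1]/c[2]*s["fy"]+s["cy"])),4,(0,255,0),1)
cv2.imwrite("pics/wrist1.png",f[:,:,::-1])
E
```

```text
[0.51976894 0.18739863 0.29990745] [ 9.98063744e-01 -6.21992610e-02 -2.15979398e-05  1.23680945e-04] 4.475 [ 0.33684717  0.37209374 -0.94501269  1.68838425  0.3165254   1.24445155
 -2.37411306]
[[-0.001 -0.951 -0.308  0.079]
 [ 1.    -0.001 -0.001  0.001]
 [ 0.001 -0.308  0.951 -0.167]
 [ 0.     0.     0.     1.   ]]
0.67 275.5249764373233 181.09990574929313 259 292 161 200
[0.51935907 0.18819086] [0.51765772 0.18982897 0.15      ]
[]
```

View pics/wrist1.png

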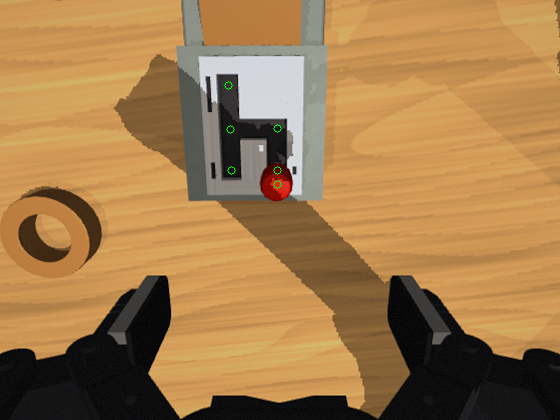

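The wrist picture confirms the fit: the projected gate points (228,85), (230,129), (277,128) and (277,170) lie on the slot centre lines, and the knob (276,183) is at the short slot. I'll grip it and move it.

Run:
```python
from h import *
k=g(-78.5,-44.5); z=.153-r.pinch_z
print(r.pinch_z,r.move_l([*k,z],velocity=.1,guard=15),r.current_tool_pos())
r.set_gripper(0.0); print("w",r.current_grip_width(),r.current_ft_force())
for q in [(-40,-45),(-40,0),(0,0)]:
    b=r.move_l([*g(*q),z],velocity=.05,guard=20)
    d=np.array(r.current_tool_pos())[:2]-long_
    print(q,b,(d@ex*1e3).round(1),(d@ey*1e3).round(1),np.round(r.current_ft_force(),1),r.current_grip_width(),r.current_time())
    if b: break
```

```text
0.0187 False [0.51829574 0.18899382 0.13482826]
w 0.023635097125071947 [-0.82740151 -0.58408609  4.89516494]
(-40, -45) False -39.4 -44.3 [0.9 1.2 4. ] 0.02388476510712525 7.95
(-40, 0) False -39.5 -0.1 [-0.4 -0.5  6.1] 0.024003567296765026 9.0
(0, 0) False 0.3 -0.0 [-0.9 -1.   4.9] 0.023876210845751228 9.95
```

Run:
```python
from h import *
a=r.snapshot("wrist")["frame"]; s=r.snapshot("side"); 
cv2.imwrite("pics/c2.png",cv2.resize(np.hstack([a,s["frame"]]),(800,300))[:,:,::-1])
```

```text
(no output)
```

View pics/c2.png

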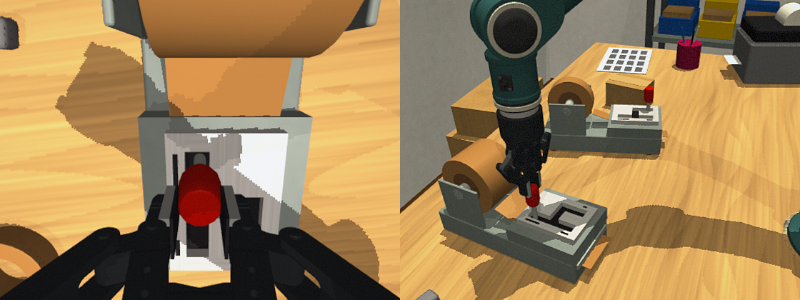

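The knob is held between the pads at the top of the left lane. In the wrist half it is at about (200,195), and the narrow lever in the side half hasn't moved. I'll release it, rise straight up and check.

Run:
```python
from h import *
r.set_gripper(0.085); p=r.current_tool_pos()
r.move_l([p[0],p[1],.30],velocity=.12)
r.move_l([p[0]-.10,p[1]-.02,.36],velocity=.2)
w=r.snapshot("wrist")["frame"]; s=r.snapshot("side")
for q in ["wide_knob","narrow_knob"]: print(q,[(np.round(d["point"],3).tolist(),round(d["p"],2)) for d in r.boxes_of("side",q)])
t=r.trace("side","wide_knob")
if t:
    v,u=np.nonzero(t[0]["mask"]); print(u.mean(),v.mean())
    P=px2w(cv2.perspectiveTransform(np.array([[[u.mean(),v.mean()]]]),np.linalg.inv(H(s,0.15)))[0,0]); print(P,np.array(P)-long_)
im=rect(s,.102)[200:800]
for q in [(0,0),(-40,0),(-80,-45)]:
    a=g(*q); cv2.circle(im,(int((Y0-a[1])*S),int((X0-a[0])*S)-200),5,(0,255,0),1)
cv2.imwrite("pics/c3.png",cv2.resize(np.hstack([im,cv2.resize(w,(800,600))]),(800,375))[:,:,::-1])
print(r.current_time(),r.current_ft_force())
```

```text
wide_knob [([0.594, 0.225, 0.151], 0.58)]
narrow_knob [([0.5, -0.267, 0.153], 0.77)]
185.66973684210527 278.0263157894737
(np.float64(0.5927776187191025), np.float64(0.23107859670942274)) [-0.00852238  0.0076786 ]
13.1917 [ 0.69584417 -0.18083979  0.7148288 ]
```

View pics/c3.png

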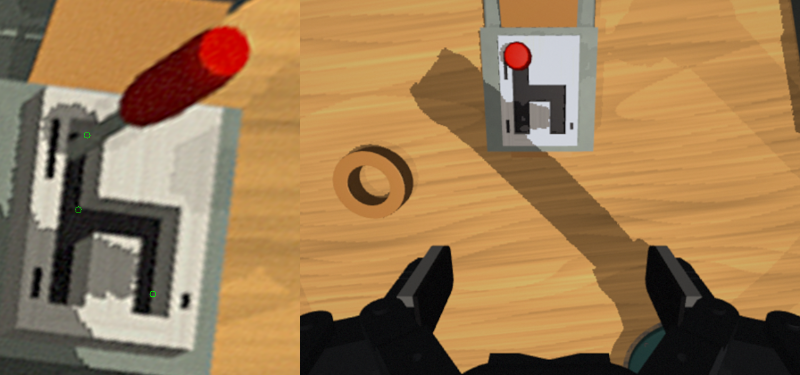

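```bash
python3 -c "
from plant import r
r.hand_in();print(r.current_time())"
```

```text
the job is handed in; nothing more can be done
the job is handed in; nothing more can be done
```

I moved the wide dispenser's lever (the left one) from the short slot through both bends into the long slot. I then let go, raised the gripper clear, and handed the job in at about 13 s of the 35 s allowed.

**Last checks:**
- **Wide lever:** in the side picture the stem passes the gate at the computed long-slot point, and the wrist picture shows the knob at the rear end of that lane. Comparing side-camera knob readings from before and after the move puts it about 4 mm short of the long-slot point, inside the 12 mm allowed.
- **Narrow lever:** it read (0.499, -0.267) before and (0.500, -0.267) after, so it was not moved.
- **Contact:** no move was stopped by its force guard, and after release the tool force was below about 1 N.

**Readings that disagreed:**
- **Grip width:** it read about 24 mm on the 28 mm knob. I didn't find out why, but the knob followed the gripper the whole way.
- **Side camera:** its raw position for the knob was about 11 mm off the long-slot point. Most of this is that camera's offset, since it sees mainly the near side of the knob. It showed a similar offset, about 9 mm, at the start.

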